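Set two price blocks overhanging for end sanding

ROBOT

A 6-joint arm with a two-finger parallel gripper is mounted at the origin on a cart in front of the work surface, level with it; the furniture and walls round the work are solid. World frame = base frame: x ahead of the robot, y to its left, z up, the work surface at z = 0. Lengths are in m, angles in rad, forces in N, time in s.
With the tool pointing down it reaches from about 0.35 to 0.875 m from the base axis. Payload 4.2 kg.
Tool frame: the origin (TCP) lies at the very end of the fingers, on their centre line; the grasp point (between the pads) lies 19 mm behind it; y points along the fingers, z is the direction in which the jaws open and shut, and the axes are right-handed (so a half turn about y gives the same grasp; the last joint's range is limited). The gripper opens to 85 mm and grips with 20 to 120 N. Pads are 22 mm wide; open, the fingers measure 114 mm over their backs; the gripper's body (76 mm by 85 mm) begins 54 mm behind the grasp point. The pads swing forward as they close: fully open they stand 13 mm farther back than shut.
Start: joints at [1.539, 0.385, 0.008, 0, -1.194, -0.259], TCP at [0.179, 0.599, 0.204] pointing down, gripper open.
Joint ranges: [-3.14, 3.14], [-1.21, 2.06], [-1.07, 1.41], [-3.16, 2.05], [-2.99, -0.16], [-3.1, 3.1]. Speed limits (rad/s): [2.79, 2.79, 3.14, 3.14, 3.14, 3.14].

INTERFACE

Orientations are given as a rotation vector (axis times angle).
In Python, from station import robot gives the robot as it stands. The module is installed in compiled form; this text tells all that it offers.
- The arm moves only by the shell command python3 -m handwheel 'ROWS' [OPENING] [FORCE]. ROWS is JSON, a list of rows, each an object with "travel": the shift along the tool's x, y, z in cm, a list of three; "turn": the turn about the tool's y in degrees. In form: [{"travel": [x, y, z], "turn": turn}, ...]. A call has 1 to 12 rows; each row is the pose to reach, as a shift and turn from the pose measured when the call began, along the tool's axes at that moment; what a row does not reach only later rows make up. A row lasts 1/10 s, in which the tool goes at most 50 mm and 8.59 degrees, less where a joint would pass 70% of its speed; a pose out of reach is approached as far as the arm can. A call with a gripper value outside its range is refused whole. OPENING is the opening, from 0 (shut) to 1 (fully open), set as the call begins (- or left out, the last holds). The fingers move at their own pace and stop on an object; FORCE is the grip in N (left out, the last holds). Time passes only in rows, so rows that repeat a pose let the fingers close. It gives the time, the measured TCP pose, the force and the opening at its end, in the units of the state.
- robot.state(): the state, without advancing time (a new reading comes with each control period).
- robot.grab_frame(name): name is "scene" or "top"; returns a dict with "frame" (480x640x3 uint8, red, green, blue), "range_z" (480x640 float32, m along the optical axis (not along the pixel's ray), 0 where there is no reading), "fx", "fy", "cx", "cy" (pixels), "k1" (the pictures are not rectified: a ray, as slopes to the right and down, at radius r is drawn at 1 + k1 r^2 times it, then the intrinsics apply), "xyz" and "orientation" of the camera in the world. Camera axes: x right, y down, z forward; pixel columns grow to the right and rows downward; lengths in m; the calibration is good to about 2 mm. A picture is of the moment at which its call begins.
- robot.close_job(): hands the job in, once; it reports no verdict.
The state is a dict: "t": time; "joints": joint angles; "dq": joint speeds; "effort": joint torques, N m; "eef_pos": TCP position; "orientation": TCP orientation; "force": force on the tool from outside, world axes, zero at the start; "wrist_torque": the same for the moment, N m; "finger_gap": finger opening in m.
Only numpy, scipy, OpenCV 4.12 (cv2) and the standard library are available. Lean on these libraries where they do the work, as an engineer would, in place of code of your own. Each camera call takes 0.05 s, during which the arm holds its last target. There are 200 camera calls.

TASK

The front ends of the two flat wooden price blocks are to be sanded next: push each one along the sanding board until it sticks out 25 mm (give or take 5 mm) past the board's metal-trimmed edge, lying flat and square to that edge. Only push or slide the blocks with the fingers, never pick them up, and leave the small sanding block and everything else standing around undisturbed.

Things in the scene. Friction and masses are not known exactly. Their poses are not given: they have to be found in the camera images.
- sanding_board: Sanding board, fixed to the table: flat slab, 240 (its own x) x 230 (y) x 36 mm high (z), plywood with a dark wooden top, and one working edge trimmed with bright metal strip, flush with the top. Origin: centre of its underside, on the table. The metal-trimmed edge is its -x side, the one facing the robot; it is straight, 230 mm long, 120 mm from the origin.
- board_edge (a point): Middle of the metal-trimmed edge, at the height of the board's top (36 mm above the table). Axes as the board's: x points inward over the board, y runs along the edge, so a point with negative x in this frame is past the edge.
- left_block: Flat wooden price block with dark burnt writing, 82 long (its own y) x 56 wide (x) x 8 mm thick (z), rounded corners, about 30 g, lying loose on the left (board +y) half of the sanding board, long way roughly across the metal edge (up to about 17 degrees askew). Origin: centre of its underside; its +y end is the one nearest the metal edge.
- right_block: Flat wooden price block with dark burnt writing, 82 long (its own y) x 56 wide (x) x 8 mm thick (z), rounded corners, about 30 g, lying loose on the right (board -y) half of the sanding board, long way roughly across the metal edge (up to about 17 degrees askew). Origin: centre of its underside; its +y end is the one nearest the metal edge.
- left_block_front (a point): Middle of the left block's front end face (the end nearest the metal edge), half way up its 8 mm thickness; 41 mm from its origin along the block's +y.
- right_block_front (a point): The same point on the right block.
- sanding_block: Small sanding block, light wood-coloured with a brown foot, 65 x 39 x 28 mm high, loose, on the board at the middle of its rear (away from the metal edge); not to be disturbed. Origin: centre of its underside; its long side is its own y.
- spatula: Beech spatula, 120 x 26 x 6 mm, loose on the table left of the board; bystander.
- scissors: Scissors with red handles, 199 x 87 x 9 mm, loose on the table left of the board; bystander.
- jar: Turned wooden jar with knob, 47 mm across, 73 mm high, standing right of the board; bystander.
- tower: Wooden toy tower, round with a cone roof, 48 mm across, 111 mm high, standing right of the board; bystander.
- mug: White spotted mug, 92 x 127 x 93 mm high, at the left end of the table; bystander.
Not all that is in view belongs to the job. What is shaped like the right_block but red is not meant.

How it is judged:
At the end, for the whole second after the job is handed in: Each block's front end is 19 to 31 mm past the metal-trimmed edge (measured at the middle of the end), its length within 0.14 rad (8 degrees) of square to the edge, flat on the board (underside within 3 mm of the board's top, tilt under 0.06 rad) and at rest (x of left_block_front in the frame of board_edge between -0.031 and -0.019 m and angle between the y axis of each of left_block, right_block and the x axis of sanding_board, either way round below 0.14 rad and height (world z) of left_block between 0.033 and 0.039 m and angle between each of left_block, right_block's own z axis and vertical below 0.06 rad and linear speed of each of left_block, right_block below 0.02 m/s and x of right_block_front in the frame of board_edge between -0.031 and -0.019 m and height (world z) of right_block between 0.033 and 0.039 m); the robot touches nothing.
It fails at once if a price block is lifted: its origin rises more than 6 mm above the board's top (height (world z) of any of left_block, right_block above 0.042 m).
It fails at once if the sanding block or another bystander is moved more than 12 mm (distance of any of sanding_block, spatula, scissors, jar, tower, mug from where it was at the start of the episode above 0.012 m).
It also fails if it takes over 48 s, if anything falls off the work surface, if the arm or the gripper's body presses on something with over 40 N, if the wrist force passes 120 N, or if a joint passes its speed limit or range.

## Working session

There is one attempt and no reset: what is moved stays moved. The work goes in short steps, Python scripts to look and compute and a shell command to move; the robot and the scene stay as the last step left them, time stands still between calls to the robot, and variables do not carry over. Pictures are saved under pics/ and viewed, about 8 in all and at most 12, crops included, and the job is handed in when it is done.

```bash
mkdir -p pics
cat > h.py <<'E'
import numpy as np, cv2
from scipy.spatial.transform import Rotation as R
from station import robot
def cam(name):
    f=robot.grab_frame(name); o=np.array(f["orientation"],float)
    f["R"]=(R.from_rotvec(o) if o.size==3 else R.from_quat(o) if o.size==4 else R.from_matrix(o)).as_matrix()
    f["K"]=np.array([[f["fx"],0,f["cx"]],[0,f["fy"],f["cy"]],[0,0,1]]); f["d"]=np.array([f["k1"],0,0,0.]); return f
def rays(f,uv): 
    p=cv2.undistortPoints(np.array(uv,float).reshape(-1,1,2),f["K"],f["d"])[:,0]
    return np.c_[p,np.ones(len(p))]
def plane(f,uv,z):
    r=rays(f,uv)@f["R"].T; c=np.array(f["xyz"]); return c+r*((z-c[2])/r[:,2])[:,None]
def cloud(f):
    v,u=np.mgrid[:480,:640]; r=rays(f,np.c_[u.ravel(),v.ravel()])
    return ((r*f["range_z"].reshape(-1,1))@f["R"].T+np.array(f["xyz"])).reshape(480,640,3)
E
python3 - <<'E'
from h import *
for n in("top","scene"):
    f=cam(n); cv2.imwrite(f"pics/{n}0.png",f["frame"][:,:,::-1]); print(n,f["xyz"],f["orientation"],f["k1"],f["fx"])
s=robot.state(); print(s); print(R.from_rotvec(s["orientation"]).as_matrix().round(3))
E
```

```text
top [0.27985246 0.00531322 1.38726291] [-2.10398764  2.15359894 -0.17061529] -0.16222352238340165 594.5085284138884
scene [-0.21516896 -0.53845065  0.61787029] [-1.93894491  0.98519048 -0.5587408 ] -0.12185261501700419 486.9409640332688
{'t': 0.1, 'joints': array([ 1.53860611e+00,  3.85484116e-01,  6.77161177e-03, -3.89974746e-04,
       -1.19401601e+00, -2.58598879e-01]), 'dq': array([-0.00120923, -0.00205592,  0.0040718 ,  0.00156302,  0.00049019,
       -0.0002064 ]), 'effort': array([-4.65489211e-04, -3.93323207e+01,  1.88928992e+01,  4.19804022e+00,
       -2.62483205e-03,  5.43284756e-06]), 'eef_pos': array([0.17902825, 0.5982156 , 0.20303859]), 'orientation': array([-0.3023946 , -2.06307362,  2.06716606]), 'force': array([-1.11044574, -0.00295213,  0.08238811]), 'wrist_torque': array([-0.02981121, -0.02638685, -0.02866494]), 'finger_gap': 0.08527141128377913}
[[-0.958 -0.    -0.287]
 [ 0.287 -0.002 -0.958]
 [-0.    -1.     0.002]]
```

View pics/top0.png

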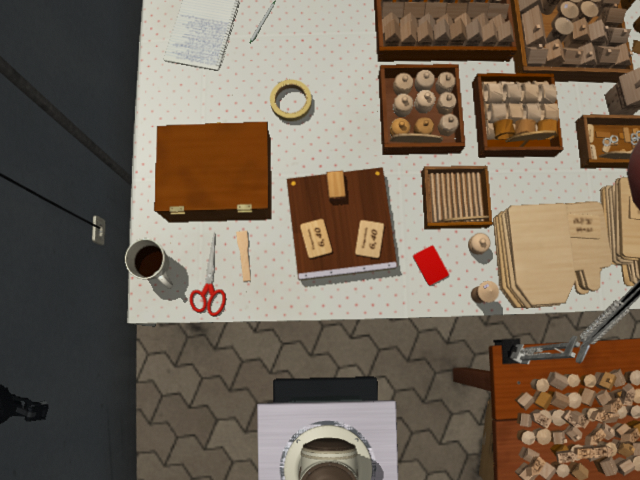

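View pics/scene0.png

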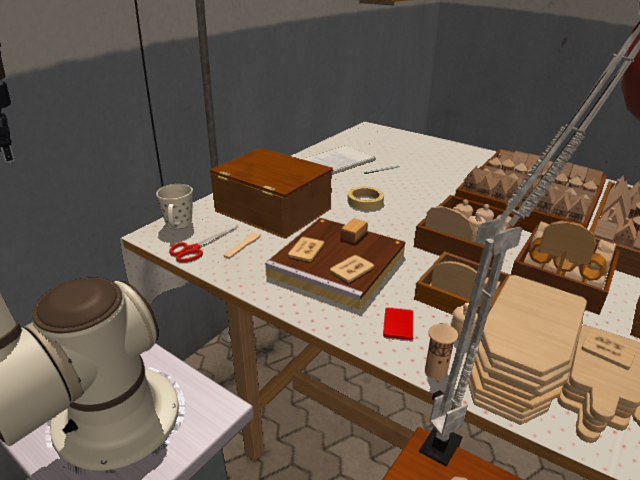

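Top view: left block is at (315,239), right block at (370,239), both wood-coloured on the board. The red lookalike at (431,265) lies on the table and isn't meant. The sanding block is at (337,186) and the metal edge runs (302,275) to (396,266). Next I'll measure them and confirm in one enlarged crop.

```bash
cat >> h.py <<'E'
def blocks(f,show=None):
    """fit light-wood regions on board"""
    P=cloud(f); hsv=cv2.cvtColor(f["frame"],cv2.COLOR_RGB2HSV)
    x,y,z=P[...,0],P[...,1],P[...,2]
    roi=np.zeros((480,640),np.uint8); roi[160:300,270:410]=1
    m=((hsv[...,2]>125)&(hsv[...,1]>50)&(roi>0)&(z>0.025)&(z<0.08)).astype(np.uint8)
    m=cv2.morphologyEx(m,cv2.MORPH_CLOSE,np.ones((5,5),np.uint8))
    out=[]
    for c in cv2.findContours(m,cv2.RETR_EXTERNAL,cv2.CHAIN_APPROX_NONE)[0]:
        if cv2.contourArea(c)<250: continue
        mk=np.zeros_like(m); cv2.drawContours(mk,[c],-1,1,-1)
        zz=np.median(z[mk>0]); w=plane(f,c[:,0,:],0.044)[:,:2]
        (cx,cy),(a,b),_=r=cv2.minAreaRect((w*1000).astype(np.float32))
        bx=cv2.boxPoints(r); e=[bx[1]-bx[0],bx[2]-bx[1]]; L=max(e,key=np.linalg.norm); L=L*np.sign(L[0])
        out.append((cx,cy,np.degrees(np.arctan2(L[1],L[0])),max(a,b),min(a,b),zz)); print(np.round(out[-1],3),c[:,0].mean(0).round())
    return out
E
python3 - <<'E'
from h import *
f=cam("top"); P=cloud(f); blocks(f)
z=P[...,2]; m=((z>0.026)&(z<0.06)).astype(np.uint8); m[:160]=0;m[300:]=0;m[:,:280]=0;m[:,402:]=0
c=max(cv2.findContours(m,0,1)[0],key=cv2.contourArea); w=plane(f,c[:,0,:],0.036)[:,:2]*1000
r=cv2.minAreaRect(w.astype(np.float32)); print(r,cv2.boxPoints(r).round(1))
print("top z",np.median(P[225:245,335:350,2]),"table",np.median(P[290:300,330:360,2]))
g=f["frame"][155:295,270:460,::-1]; cv2.imwrite("pics/c1.png",cv2.resize(g,None,fx=4,fy=4,interpolation=cv2.INTER_CUBIC))
E
```

```text
[ 5.22109e+02 -1.09178e+02 -1.05590e+01  8.29790e+01  5.71920e+01
  4.40000e-02] [369. 238.]
[5.26478e+02 1.42940e+01 1.37180e+01 8.28620e+01 5.71740e+01 4.40000e-02] [315. 238.]
[ 6.53815e+02 -3.57120e+01  3.68000e+00  6.15290e+01  3.79970e+01
  6.30000e-02] [336. 184.]
((563.1919555664062, -45.557708740234375), (242.9197235107422, 228.09463500976562), 5.684532165527344) [[ 431.    55.9]
 [ 453.6 -171.1]
 [ 695.4 -147. ]
 [ 672.8   80. ]]
top z 0.03576560956589436 table 0.00082735143376933
```

View pics/c1.png

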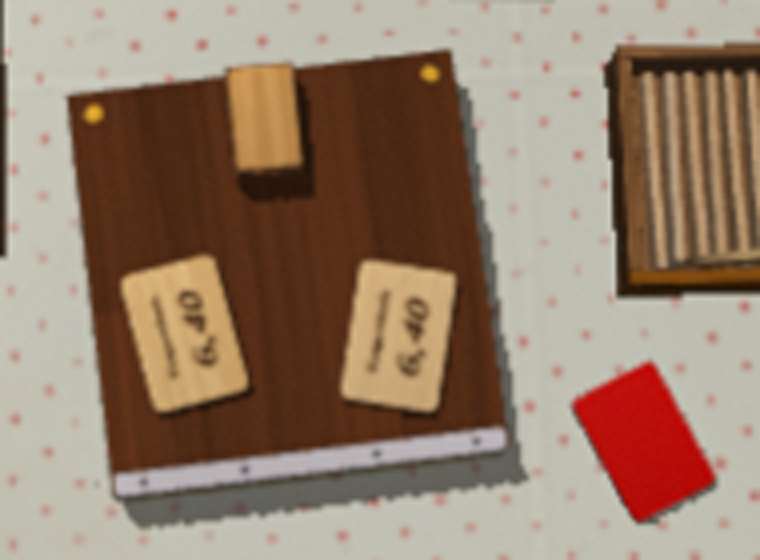

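The crop confirms both wood price blocks. In the board frame the left block is about +8° askew and the right about −16°. Sizes and heights match the description: 83x57 mm, top at 44 mm, board top at 36 mm. I'll go above and behind the left block and push with partly closed fingers, so the two contacts square it.

```bash
python3 -m handwheel '[{"travel":[-14,0,10.7],"turn":-6},{"travel":[-28,0,21.5],"turn":-12},{"travel":[-42.4,0,32.2],"turn":-18},{"travel":[-56.5,0,43],"turn":-22.4},{"travel":[-56.5,0,43],"turn":-22.4},{"travel":[-56.5,0,43],"turn":-22.4},{"travel":[-56.5,0,43],"turn":-22.4},{"travel":[-56.5,0,43],"turn":-22.4},{"travel":[-56.5,0,43],"turn":-22.4},{"travel":[-56.5,0,43],"turn":-22.4},{"travel":[-56.5,0,43],"turn":-22.4},{"travel":[-56.5,0,43],"turn":-22.4}]' 0.2 20
cat >> h.py <<'E'
O=np.array([444,-57.5,36.])/1000; a=np.radians(5.68); B=np.array([[np.cos(a),np.sin(a),0],[-np.sin(a),np.cos(a),0],[0,0,1]])
def goto(xb,yb,z):
    "travel (cm) and turn (deg) to board-frame point, world tip z"
    s=robot.state(); M=R.from_rotvec(s["orientation"]).as_matrix(); p=s["eef_pos"]
    w=O+B.T@np.array([xb,yb,0])/1000; w[2]=z; tx=-B[0]
    cur=np.arctan2(M[1,0],M[0,0]); t=np.degrees(np.arctan2(tx[1],tx[0])-cur); t=(t+180)%360-180
    print("t",round(s["t"],2),"board mm",(B@(p-O)*1000).round(1),"travel",(M.T@(w-p)*100).round(2),"turn",round(-t,2),"F",s["force"].round(2),"gap",round(s["finger_gap"],4),"down",M[:,1].round(3))
E
python3 -c "from h import *; goto(160,66,.2);goto(160,66,.06)"
```

```text
t: 1.35
eef_pos: [0.5328, 0.1116, 0.2039]
orientation: [-0.109, 2.169, -2.172]
force: [1.3, -0.1, -0.3]
finger_gap: 0.017
t 1.35 board mm [105.1 159.5 167.9] travel [-5.48  0.4   9.35] turn 0.06 F [ 1.27 -0.13 -0.29] gap 0.017 down [-0.    -0.001 -1.   ]
t 1.35 board mm [105.1 159.5 167.9] travel [-5.49 14.4   9.33] turn 0.06 F [ 1.27 -0.13 -0.29] gap 0.017 down [-0.    -0.001 -1.   ]
```

```bash
python3 -m handwheel '[{"travel":[-2.8,0,4.7],"turn":0},{"travel":[-5.5,0,9.3],"turn":0},{"travel":[-5.5,0,9.3],"turn":0},{"travel":[-5.5,4,9.3],"turn":0},{"travel":[-5.5,8,9.3],"turn":0},{"travel":[-5.5,12,9.3],"turn":0},{"travel":[-5.5,14,9.3],"turn":0},{"travel":[-5.5,14.4,9.3],"turn":0},{"travel":[-5.5,14.4,9.3],"turn":0},{"travel":[-5.5,14.4,9.3],"turn":0}]'
python3 - <<'E'
from h import *
goto(160,66,.041); f=cam("top"); g=f["frame"][155:295,270:460,::-1]; cv2.imwrite("pics/t2.png",cv2.resize(g,None,fx=4,fy=4)); f=cam("scene"); P=cloud(f)
g=f["frame"][170:310,240:430,::-1]; cv2.imwrite("pics/s2.png",cv2.resize(g,None,fx=4,fy=4))
E
```

```text
t: 2.35
eef_pos: [0.5979, 0.0248, 0.0616]
orientation: [-0.107, 2.167, -2.17]
force: [-0.4, 0.4, 0.3]
finger_gap: 0.017
t 2.35 board mm [161.3  66.7  25.6] travel [0.14 2.06 0.06] turn 0.1 F [-0.41  0.44  0.27] gap 0.017 down [ 0.002 -0.001 -1.   ]
```

View pics/s2.png

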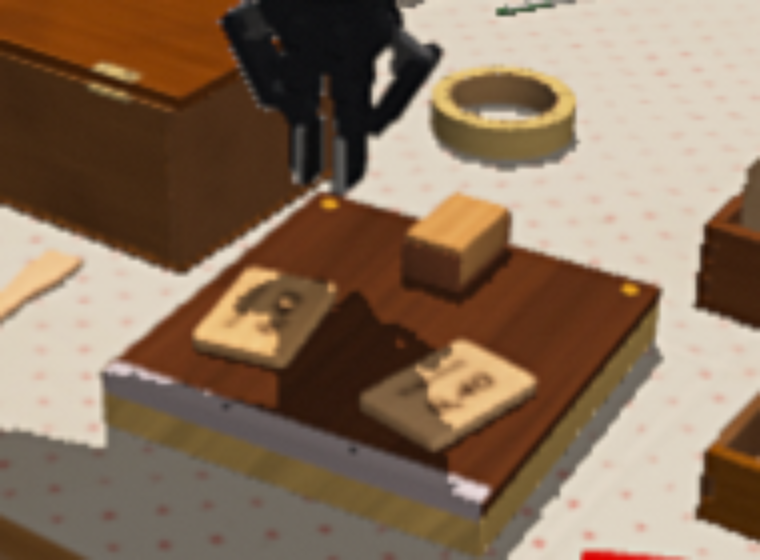

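The crop shows the fingers hanging behind the left block, tips at about (325,185), clear of the wooden box and the sanding block. Next I'll descend gently, watching the force.

```bash
python3 -m handwheel '[{"travel":[0,1,0],"turn":0},{"travel":[0,2,0],"turn":0},{"travel":[0,2.1,0],"turn":0},{"travel":[0,2.2,0],"turn":0},{"travel":[0,2.2,0],"turn":0},{"travel":[0,2.2,0],"turn":0}]'
python3 -c "from h import *; goto(160,66,.0375)"
```

```text
t: 3.05
eef_pos: [0.5981, 0.0248, 0.04]
orientation: [-0.106, 2.167, -2.169]
force: [-0.0, -0.3, 0.2]
finger_gap: 0.0171
t 3.05 board mm [161.5  66.6   4. ] travel [0.15 0.24 0.06] turn 0.08 F [-0.01 -0.32  0.25] gap 0.0171 down [ 0.003 -0.001 -1.   ]
```

```bash
python3 -m handwheel '[{"travel":[0,0.1,0],"turn":0},{"travel":[0,0.2,0],"turn":0},{"travel":[0,0.25,0],"turn":0},{"travel":[0,0.25,0],"turn":0}]'
python3 -c "from h import *; goto(130,66,.038)"
```

```text
t: 3.45
eef_pos: [0.5981, 0.0248, 0.0373]
orientation: [-0.106, 2.167, -2.169]
force: [-0.4, 0.2, -0.5]
finger_gap: 0.0167
t 3.45 board mm [161.5  66.6   1.3] travel [ 3.15 -0.07  0.06] turn 0.08 F [-0.41  0.15 -0.55] gap 0.0167 down [ 0.003 -0.001 -1.   ]
```

```bash
python3 -m handwheel '[{"travel":[1,0,0],"turn":0},{"travel":[1.7,0,0],"turn":0},{"travel":[2.3,0,0],"turn":0},{"travel":[2.9,0,0],"turn":0},{"travel":[3.5,0,0],"turn":0},{"travel":[4.1,0,0],"turn":0},{"travel":[4.7,0,0],"turn":0},{"travel":[5.3,0,0],"turn":0},{"travel":[5.8,0,0],"turn":0},{"travel":[6.2,0,0],"turn":0},{"travel":[6.5,0,0],"turn":0},{"travel":[6.5,0,0],"turn":0}]'
python3 - <<'E'
from h import *
goto(68,66,.038); f=cam("scene"); 
g=f["frame"][170:310,240:430,::-1]; cv2.imwrite("pics/s3.png",cv2.resize(g,None,fx=4,fy=4))
E
```

```text
t: 4.65
eef_pos: [0.5331, 0.0182, 0.0372]
orientation: [-0.106, 2.167, -2.169]
force: [0.5, -0.4, -0.0]
finger_gap: 0.0172
t 4.65 board mm [96.1 66.5  1.2] travel [ 2.81 -0.09  0.04] turn 0.08 F [ 0.45 -0.36 -0.02] gap 0.0172 down [ 0.003 -0.001 -1.   ]
```

View pics/s3.png

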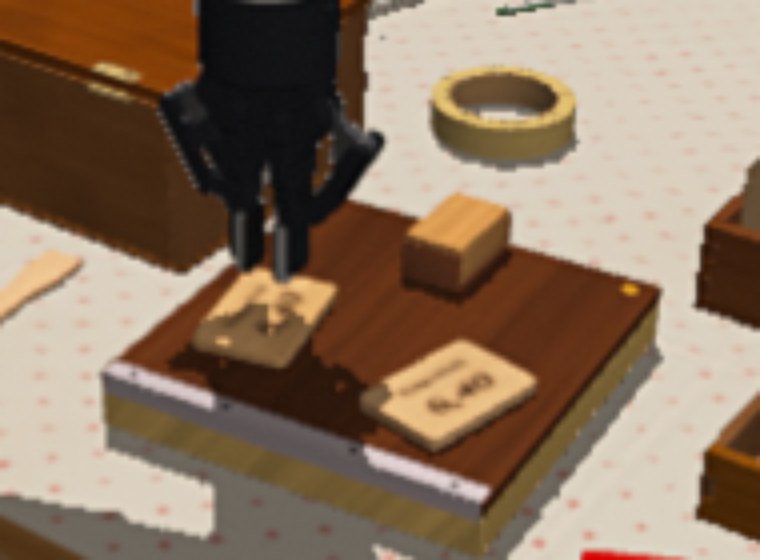

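The fingers slid over the top of the block, which hasn't moved: the partly open tips must stand higher than the TCP. I'll go up, back, and probe down to the board to find the real tip height.

```bash
python3 -m handwheel '[{"travel":[0,-1.5,0],"turn":0},{"travel":[-3,-2,0],"turn":0},{"travel":[-6.5,-2,0],"turn":0},{"travel":[-6.5,-1,0],"turn":0},{"travel":[-6.5,0,0],"turn":0},{"travel":[-6.5,0.1,0],"turn":0},{"travel":[-6.5,0.2,0],"turn":0},{"travel":[-6.5,0.3,0],"turn":0},{"travel":[-6.5,0.4,0],"turn":0},{"travel":[-6.5,0.4,0],"turn":0}]'
python3 -m handwheel '[{"travel":[0,0.1,0],"turn":0},{"travel":[0,0.2,0],"turn":0},{"travel":[0,0.2,0],"turn":0}]'
python3 -m handwheel '[{"travel":[0,0.1,0],"turn":0},{"travel":[0,0.2,0],"turn":0},{"travel":[0,0.2,0],"turn":0}]'
```

```text
t: 5.7
eef_pos: [0.598, 0.0248, 0.0337]
orientation: [-0.105, 2.167, -2.169]
force: [0.2, -0.4, 0.0]
finger_gap: 0.0172
t: 6.0
eef_pos: [0.598, 0.0248, 0.0317]
orientation: [-0.105, 2.167, -2.169]
force: [-0.2, 1.6, -0.4]
finger_gap: 0.0175
t: 6.3
eef_pos: [0.5978, 0.0248, 0.0294]
orientation: [-0.106, 2.167, -2.169]
force: [-0.5, 0.1, 0.4]
finger_gap: 0.0171
```

```bash
python3 -m handwheel '[{"travel":[0,0.1,0],"turn":0},{"travel":[0,0.15,0],"turn":0},{"travel":[0,0.15,0],"turn":0}]'
python3 -m handwheel '[{"travel":[0,0.1,0],"turn":0},{"travel":[0,0.15,0],"turn":0},{"travel":[0,0.15,0],"turn":0}]'
python3 - <<'E'
from h import *
goto(160,66,.038); f=cam("scene"); P=cloud(f)
d=(f["frame"].max(2)<75)&(abs(P[...,0]-.6)<.05)&(abs(P[...,1]-.025)<.05)&(P[...,2]>.038)&(P[...,2]<.07)
v,u=np.nonzero(d); 
if len(v): print("lowest finger pts",np.sort(P[d][:,2])[:12].round(4),v.max())
g=f["frame"][190:250,290:370,::-1]; cv2.imwrite("pics/s4.png",cv2.resize(g,None,fx=8,fy=8))
E
```

```text
t: 6.6
eef_pos: [0.5977, 0.0247, 0.0278]
orientation: [-0.106, 2.168, -2.169]
force: [-0.1, -0.2, -0.1]
finger_gap: 0.017
t: 6.9
eef_pos: [0.5977, 0.0247, 0.0262]
orientation: [-0.106, 2.168, -2.169]
force: [0.5, -0.3, -0.2]
finger_gap: 0.017
t 6.9 board mm [161.   66.6  -9.8] travel [ 0.1  -1.18  0.06] turn 0.09 F [ 0.53 -0.28 -0.21] gap 0.017 down [ 0.003 -0.001 -1.   ]
lowest finger pts [0.0382 0.0387 0.04   0.0403 0.0412 0.042  0.0427 0.0447 0.0455 0.0456
 0.0481 0.049 ] 243
```

View pics/s4.png

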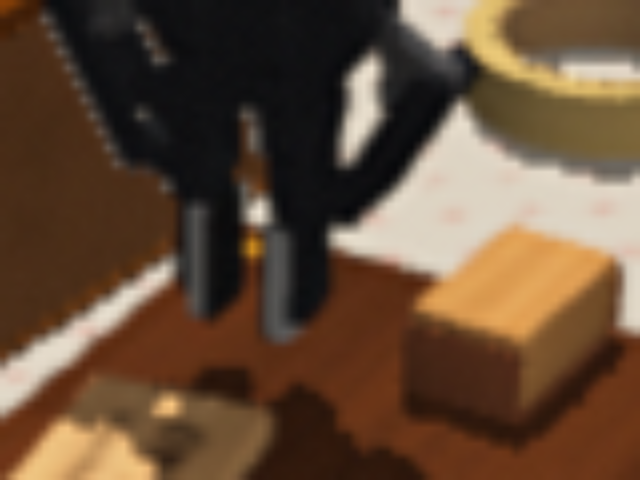

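The crop shows the tips at (205,318) and (280,340), still hovering: their shadow is separate. I'll compute the tip height from these pixels on the finger plane.

```bash
python3 - <<'E'
from h import *
f=cam("scene"); r=rays(f,[[290+205/8,190+318/8],[290+280/8,190+340/8]])@f["R"].T; c=np.array(f["xyz"])
n=B[0]
for xb in(150,161):
    q=O+n*xb/1000
    for k in r:
        p=c+k*(n@(q-c))/(n@k); print(xb,(B@(p-O)*1000).round(1), "z",p[2].round(4))
E
python3 -m handwheel '[{"travel":[0,0.1,0],"turn":0},{"travel":[0,0.15,0],"turn":0},{"travel":[0,0.15,0],"turn":0}]'
```

```text
150 [150.   75.1  19. ] z 0.055
150 [150.   50.2  19. ] z 0.055
161 [161.   81.4  11.7] z 0.0477
161 [161.   56.1  11.8] z 0.0478
t: 7.3
eef_pos: [0.5977, 0.0247, 0.0247]
orientation: [-0.106, 2.168, -2.17]
force: [-0.5, -0.0, -0.5]
finger_gap: 0.0171
```

```bash
for i in 1; do python3 -m handwheel '[{"travel":[0,0.2,0],"turn":0},{"travel":[0,0.4,0],"turn":0},{"travel":[0,0.4,0],"turn":0}]'; done
python3 -m handwheel '[{"travel":[0,0.1,0],"turn":0},{"travel":[0,0.2,0],"turn":0},{"travel":[0,0.2,0],"turn":0}]'
python3 - <<'E'
from h import *
f=cam("top"); P=cloud(f)
goto(160,66,.038); s=robot.state(); print(s["wrist_torque"],s["effort"].round(2))
f=cam("scene"); g=f["frame"][190:250,290:370,::-1]; cv2.imwrite("pics/s5.png",cv2.resize(g,None,fx=8,fy=8))
E
```

```text
t: 7.6
eef_pos: [0.5974, 0.0247, 0.0202]
orientation: [-0.107, 2.168, -2.17]
force: [-0.8, 0.9, 0.4]
finger_gap: 0.0169
t: 7.9
eef_pos: [0.5972, 0.0246, 0.018]
orientation: [-0.108, 2.168, -2.17]
force: [-0.1, -0.4, 0.0]
finger_gap: 0.0171
t 7.95 board mm [160.7  66.6 -17.9] travel [ 0.06 -1.99  0.06] turn 0.08 F [-0.44  0.19 -0.61] gap 0.0172 down [ 0.002 -0.001 -1.   ]
[-0.03063837 -0.002629    0.02597093] [ -0.   -41.23  13.95   3.1    0.    -0.  ]
```

View pics/s5.png

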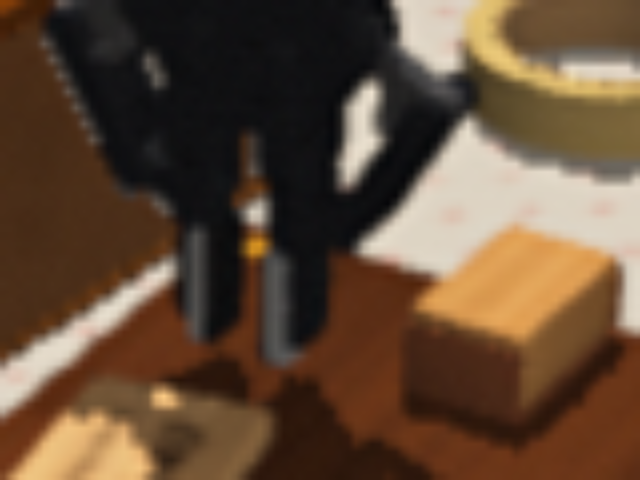

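Still no contact, and the tips at (205,338) and (280,362) hover above their shadow. I'll keep probing.

```bash
python3 -m handwheel '[{"travel":[0,0.2,0],"turn":0},{"travel":[0,0.3,0],"turn":0},{"travel":[0,0.3,0],"turn":0}]'
python3 -m handwheel '[{"travel":[0,0.2,0],"turn":0},{"travel":[0,0.3,0],"turn":0},{"travel":[0,0.3,0],"turn":0}]'
python3 -c "
from h import *
f=cam('scene');P=cloud(f);goto(160,66,.038)
d=(f['frame'].max(2)<90)&(abs(P[...,0]-.597)<.03)&(abs(P[...,1]-.025)<.035)
for lo in(.036,.04,.045,.05,.055,.06,.07):
  m=d&(P[...,2]>=lo)&(P[...,2]<lo+.005); print(lo,m.sum(),np.median((P[m]-O)@B.T*1000,0).round(1) if m.any() else '')
"
```

```text
t: 8.3
eef_pos: [0.5972, 0.0246, 0.0149]
orientation: [-0.108, 2.168, -2.17]
force: [-0.0, 0.1, -0.5]
finger_gap: 0.0168
t: 8.6
eef_pos: [0.597, 0.0245, 0.0117]
orientation: [-0.108, 2.168, -2.171]
force: [-0.1, 0.5, -1.1]
finger_gap: 0.0173
t 8.65 board mm [160.5  66.5 -24.2] travel [ 0.05 -2.62  0.05] turn 0.08 F [-0.21 -0.35  0.46] gap 0.0171 down [ 0.001 -0.001 -1.   ]
0.036 56 [152.4  57.9   0.7]
0.04 16 [151.9  74.8   6.4]
0.045 26 [151.7  75.4  11.3]
0.05 36 [152.1  56.8  16.6]
0.055 28 [153.3  65.5  21.6]
0.06 32 [151.9  57.   26.3]
0.07 40 [151.9  74.5  36.6]
```

The depth now shows the fingers at y 57 and 75, front face at board x≈152, with tips near z≈0.04 m. The tips really sit well above the reported TCP, by roughly 26 mm. I'll go slightly lower and check for contact.

```bash
python3 -m handwheel '[{"travel":[0,0.1,0],"turn":0},{"travel":[0,0.2,0],"turn":0},{"travel":[0,0.2,0],"turn":0}]'
python3 - <<'E'
from h import *
goto(160,66,.038)
f=cam("scene"); g=f["frame"][190:250,290:370,::-1]; cv2.imwrite("pics/s6.png",cv2.resize(g,None,fx=8,fy=8))
E
```

```text
t: 8.95
eef_pos: [0.597, 0.0245, 0.0096]
orientation: [-0.108, 2.168, -2.171]
force: [0.2, 0.2, 0.1]
finger_gap: 0.017
t 8.95 board mm [160.4  66.5 -26.4] travel [ 0.03 -2.84  0.05] turn 0.08 F [0.17 0.23 0.06] gap 0.017 down [ 0.001 -0.001 -1.   ]
```

View pics/s6.png

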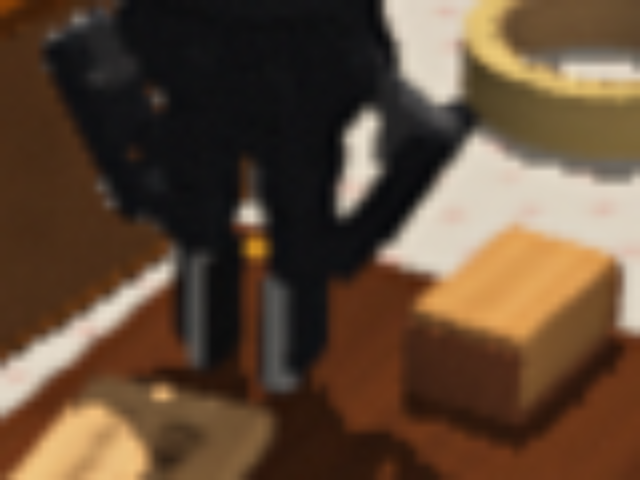

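The tips at (205,365) and (280,390) put the height at about 38–39 mm with no contact, which is right for pushing. Now the main part of the push.

```bash
python3 -m handwheel '[{"travel":[0.7,0,0],"turn":0},{"travel":[1.3,0,0],"turn":0},{"travel":[1.8,0,0],"turn":0},{"travel":[2.3,0,0],"turn":0},{"travel":[2.8,0,0],"turn":0},{"travel":[3.3,0,0],"turn":0},{"travel":[3.8,0,0],"turn":0},{"travel":[4.2,0,0],"turn":0},{"travel":[4.6,0,0],"turn":0},{"travel":[4.8,0,0],"turn":0},{"travel":[5,0,0],"turn":0},{"travel":[5,0,0],"turn":0}]'
cat >> h.py <<'E'
def sceneblocks():
    "block tops from scene depth (z 41..48 mm), board frame; hull from wood coloured pixels"
    f=cam("scene"); P=(cloud(f)-O)@B.T*1000; V=f["frame"].max(2); im=f["frame"].astype(int)
    for n,lo,hi in(("L",5,115),("R",-115,-5)):
        m=(P[...,2]>5.5)&(P[...,2]<10.5)&(P[...,1]>lo)&(P[...,1]<hi)&(P[...,0]>-60)&(P[...,0]<165)&(im[...,0]-im[...,2]>25)
        m=cv2.morphologyEx(m.astype(np.uint8),cv2.MORPH_OPEN,np.ones((2,2),np.uint8))
        k,l,s,_=cv2.connectedComponentsWithStats(m); 
        if k<2: print(n,"none"); continue
        q=P[l==1+s[1:,4].argmax()][:,:2].astype(np.float32); r=cv2.minAreaRect(q); bx=cv2.boxPoints(r); e=max([bx[1]-bx[0],bx[2]-bx[1]],key=np.linalg.norm); e=e*np.sign(e[0])
        print(n,"centre",np.round(r[0],1),"size",np.round(r[1],1),"ang",np.degrees(np.arctan2(e[1],e[0])).round(1),"minx",q[:,0].min().round(1),"n",len(q))
E
python3 -c "from h import *; goto(68,66,.0096); sceneblocks(); blocks(cam('top'))"
```

```text
t: 10.2
eef_pos: [0.547, 0.0195, 0.0097]
orientation: [-0.108, 2.168, -2.171]
force: [0.2, -0.8, -0.2]
finger_gap: 0.0169
t 10.2 board mm [110.2  66.4 -26.3] travel [4.22 0.01 0.04] turn 0.07 F [ 0.24 -0.76 -0.24] gap 0.0169 down [ 0.001 -0.001 -1.   ]
L centre [-315.5 -145. ] size [940.1  81.7] ang 29.7 minx -703.5 n 507
R centre [ 71.2 -61.5] size [52.9 86.6] ang -16.4 minx 25.3 n 573
[ 4.74497e+02  1.80750e+01 -8.41810e+01  5.00710e+01  4.11920e+01
  4.30000e-02] [313. 262.]
[ 5.22270e+02 -1.09161e+02 -1.09750e+01  8.27130e+01  5.71410e+01
  4.40000e-02] [370. 238.]
[ 6.53872e+02 -3.76150e+01  7.28900e+00  6.19980e+01  3.59350e+01
  6.40000e-02] [337. 182.]
```

```bash
sed -i 's/        k,l,s,_=cv2/        m\&=((P[...,2]>5.5)\&(P[...,2]<10.5)).astype(np.uint8); k,l,s,_=cv2/' h.py
python3 -c "from h import *; sceneblocks()"
```

```text
L centre [55.4 67.2] size [80.8 53.4] ang 0.7 minx 14.9 n 446
R centre [ 69.5 -60.8] size [54.  83.3] ang -16.7 minx 23.6 n 511
```

The left block is now square (0.7°), with its front about 16 mm inside the edge. It needs about 41 mm more.

```bash
python3 -m handwheel '[{"travel":[0.5,0,0],"turn":0},{"travel":[1,0,0],"turn":0},{"travel":[1.5,0,0],"turn":0},{"travel":[2,0,0],"turn":0},{"travel":[2.4,0,0],"turn":0},{"travel":[2.8,0,0],"turn":0},{"travel":[3.2,0,0],"turn":0},{"travel":[3.5,0,0],"turn":0},{"travel":[3.8,0,0],"turn":0},{"travel":[4,0,0],"turn":0},{"travel":[4,0,0],"turn":0}]'
python3 -c "from h import *; sceneblocks()"
python3 -m handwheel '[{"travel":[-1,0,0],"turn":0},{"travel":[-3,0,0],"turn":0},{"travel":[-5,-2,0],"turn":0},{"travel":[-8,-5,0],"turn":0},{"travel":[-8,-8,0],"turn":0},{"travel":[-8,-8,4],"turn":0},{"travel":[-8,-8,8.5],"turn":0},{"travel":[-8,-8,13],"turn":0},{"travel":[-8,-8,13],"turn":0},{"travel":[-8,-8,13],"turn":0}]'
python3 -c "from h import *; sceneblocks(); goto(150,-64,.0096)"
```

```text
t: 11.45
eef_pos: [0.5072, 0.0154, 0.0096]
orientation: [-0.109, 2.168, -2.171]
force: [0.5, 1.0, 0.6]
finger_gap: 0.0168
L centre [15.2 67.9] size [84.1 54.8] ang 1.5 minx -27.3 n 502
R centre [ 68.8 -59.9] size [54.1 83.4] ang -15.4 minx 24.9 n 511
t: 12.5
eef_pos: [0.6004, -0.107, 0.0894]
orientation: [-0.106, 2.17, -2.172]
force: [-0.6, -0.2, 0.4]
finger_gap: 0.0169
L centre [15.1 67.5] size [53.9 80.3] ang -1.1 minx -25.2 n 479
R centre [ 69.1 -59.7] size [54.1 83. ] ang -15.8 minx 24.7 n 514
t 12.55 board mm [150.7 -63.7  53.5] travel [0.08 7.99 0.02] turn 0.03 F [-0.25 -0.17  0.39] gap 0.017 down [ 0.    -0.001 -1.   ]
```

```bash
python3 -m handwheel '[{"travel":[0,3,0],"turn":0},{"travel":[0,6,0],"turn":0},{"travel":[0,7.5,0],"turn":0},{"travel":[0,8,0],"turn":0},{"travel":[0,8,0],"turn":0}]'
python3 -m handwheel '[{"travel":[0.7,0,0],"turn":0},{"travel":[1.2,0,0],"turn":0},{"travel":[1.7,0,0],"turn":0},{"travel":[2.2,0,0],"turn":0},{"travel":[2.7,0,0],"turn":0},{"travel":[3.2,0,0],"turn":0},{"travel":[3.7,0,0],"turn":0},{"travel":[4.2,0,0],"turn":0},{"travel":[4.6,0,0],"turn":0},{"travel":[5,0,0],"turn":0},{"travel":[5.3,0,0],"turn":0},{"travel":[5.3,0,0],"turn":0}]'
python3 -c "from h import *; sceneblocks(); goto(70,-64,.0096)"
```

```text
t: 13.05
eef_pos: [0.6005, -0.1045, 0.0098]
orientation: [-0.112, 2.167, -2.171]
force: [0.5, -0.4, 0.6]
finger_gap: 0.0174
t: 14.25
eef_pos: [0.5472, -0.11, 0.0098]
orientation: [-0.112, 2.168, -2.171]
force: [-0.8, -0.6, -0.1]
finger_gap: 0.0168
L centre [13.7 67.8] size [54.6 81.6] ang -0.2 minx -27.2 n 489
R centre [ 39.8 -66.6] size [53.8 83. ] ang -8.7 minx -1.7 n 558
t 14.3 board mm [ 97.8 -62.5 -26.2] travel [2.78 0.02 0.14] turn 0.18 F [ 0.28 -0.65 -0.24] gap 0.017 down [-0.001 -0.001 -1.   ]
```

The right block is rotating toward square (−15.8° to −8.7°). I'll continue most of the way and re-measure.

```bash
python3 -m handwheel '[{"travel":[0.4,0,0],"turn":0},{"travel":[0.8,0,0],"turn":0},{"travel":[1.2,0,0],"turn":0},{"travel":[1.5,0,0],"turn":0},{"travel":[1.8,0,0],"turn":0},{"travel":[2,0,0],"turn":0},{"travel":[2,0,0],"turn":0}]'
python3 -c "from h import *; sceneblocks();sceneblocks(); goto(70,-64,.0096)"
```

```text
t: 15.0
eef_pos: [0.5273, -0.1121, 0.0098]
orientation: [-0.112, 2.168, -2.171]
force: [-0.5, -0.6, 0.1]
finger_gap: 0.0171
L centre [13.9 67.7] size [53.6 81.3] ang -1.4 minx -26.6 n 498
R centre [ 22.2 -72.7] size [81.1 53.7] ang 0.1 minx -18.4 n 587
L centre [14.3 67.7] size [82.2 53.6] ang 0.4 minx -26.9 n 468
R centre [ 22.3 -72.6] size [53.4 82.2] ang -0.0 minx -18.8 n 562
t 15.1 board mm [ 77.8 -62.6 -26.2] travel [0.78 0.02 0.14] turn 0.18 F [-1.36 -0.07 -0.3 ] gap 0.0172 down [-0.001 -0.001 -1.   ]
```

Square now. The remaining push is about 7 mm; then I'll retract and check with the top camera.

```bash
python3 -m handwheel '[{"travel":[0.3,0,0],"turn":0},{"travel":[0.5,0,0],"turn":0},{"travel":[0.7,0,0],"turn":0},{"travel":[0.7,0,0],"turn":0}]'
python3 -m handwheel '[{"travel":[-2,0,0],"turn":0},{"travel":[-5,0,0],"turn":0},{"travel":[-8,-3,0],"turn":0},{"travel":[-8,-8,0],"turn":0},{"travel":[-8,-13,0],"turn":0},{"travel":[-8,-18,0],"turn":0},{"travel":[-8,-18,-5],"turn":0},{"travel":[-8,-18,-10],"turn":0},{"travel":[-8,-18,-15],"turn":0},{"travel":[-8,-18,-20],"turn":0},{"travel":[-8,-18,-25],"turn":0},{"travel":[-8,-18,-30],"turn":0}]'
python3 -m handwheel '[{"travel":[0,0,-5],"turn":0},{"travel":[0,0,-10],"turn":0},{"travel":[0,0,-15],"turn":0},{"travel":[0,0,-15],"turn":0},{"travel":[0,0,-15],"turn":0}]'
python3 - <<'E'
from h import *
sceneblocks(); f=cam("top"); b=blocks(f)
for q in b:
    p=B@(np.array([q[0],q[1],36])/1000-O)*1000; print("board",p.round(1),"front(if block)",(p[0]-41).round(1),"ang",round(q[2]-5.68,1))
# metal strip outer edge in top image
hsv=cv2.cvtColor(f["frame"],cv2.COLOR_RGB2HSV); P=cloud(f)
m=((hsv[...,1]<60)&(hsv[...,2]>120)&(P[...,2]>.03)&(P[...,2]<.042)).astype(np.uint8); m[:,:285]=0;m[:,402:]=0;m[:240]=0;m[290:]=0
v,u=np.nonzero(m); w=(plane(f,np.c_[u,v],.036)-O)@B.T*1000
for lo in range(-110,115,20):
    k=(w[:,1]>=lo)&(w[:,1]<lo+20)
    if k.any(): print(lo,w[k,0].min().round(1),w[k,0].max().round(1))
g=f["frame"][155:295,270:460,::-1]; cv2.imwrite("pics/end.png",cv2.resize(g,None,fx=4,fy=4,interpolation=cv2.INTER_CUBIC))
E
```

```text
t: 15.5
eef_pos: [0.5203, -0.1128, 0.0098]
orientation: [-0.112, 2.168, -2.171]
force: [-0.1, -0.3, 0.0]
finger_gap: 0.017
t: 16.7
eef_pos: [0.5686, 0.1959, 0.1894]
orientation: [-0.112, 2.168, -2.171]
force: [1.0, -0.5, -0.0]
finger_gap: 0.0171
t: 17.2
eef_pos: [0.5525, 0.3463, 0.1883]
orientation: [-0.116, 2.166, -2.171]
force: [-0.3, -1.2, 0.2]
finger_gap: 0.0172
L centre [14.6 67.4] size [82.4 53.3] ang 1.0 minx -26.9 n 474
R centre [ 15.4 -72.9] size [53.6 80.8] ang -0.5 minx -25.1 n 582
[4.55796e+02 1.27840e+01 5.95500e+00 8.24020e+01 5.72550e+01 4.40000e-02] [317. 268.]
[ 4.69922e+02 -1.25066e+02  5.81700e+00  8.22320e+01  6.12940e+01
  4.40000e-02] [377. 260.]
[ 6.53815e+02 -3.57120e+01  3.68000e+00  6.15290e+01  3.79970e+01
  6.40000e-02] [336. 184.]
board [18.7 68.8  0. ] front(if block) -22.3 ang 0.3
board [ 19.1 -69.8   0. ] front(if block) -21.9 ang 0.1
board [210.9   0.9   0. ] front(if block) 169.9 ang -2.0
-110 1.0 12.8
-50 1.6 13.6
-30 1.0 13.3
-10 0.7 13.6
10 0.6 13.5
30 1.5 13.5
90 0.5 13.3
110 2.2 13.6
```

View pics/end.png

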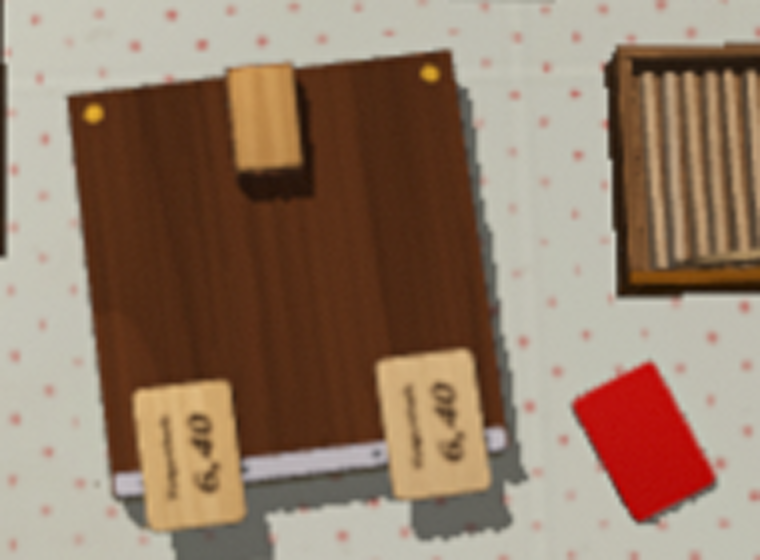

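Top view: both blocks are square with fronts overhanging by about 22 mm, and the sanding block and others are unmoved. The scene camera says about 26 mm. I'll measure the metal edge in the scene camera too, so that figure is relative to the same view.

Run:
```python
from h import *
f=cam("scene"); P=(cloud(f)-O)@B.T*1000; hsv=cv2.cvtColor(f["frame"],cv2.COLOR_RGB2HSV)
x,y,z=P[...,0],P[...,1],P[...,2]
m=(abs(x)<30)&(z<-6)&(z>-30)&(abs(y)<110)          # board front face
print("front face x",np.percentile(x[m],[10,50,90]).round(1),m.sum())
for n,lo,hi in(("L",50,85),("R",-90,-55)):
    k=(z>5.5)&(z<10.5)&(y>lo)&(y<hi)&(x<100)&(x>-60); print(n,"front top x",np.percentile(x[k],[0.3,1,3]).round(1),"z",np.median(z[k]).round(1))
    k=(z>0.5)&(z<4.5)&(y>lo)&(y<hi)&(x<-10)&(x>-40); print(n,"end face x",np.median(x[k]).round(1) if k.any() else None,k.sum())
f=cam("top");P=cloud(f)
```

```text
front face x [-2.  -0.4  1.2] 601
L front top x [-26.4 -25.6 -23.5] z 7.5
L end face x -24.3 21
R front top x [-25.8 -25.3 -23.3] z 7.4
R end face x -23.7 26
```

With edge and end faces in the same view, the overhangs are 23.9 mm (left) and 23.3 mm (right). Both are well inside the window, so I'm handing in.

```bash
python3 -c "from station import robot; print(robot.close_job())"
```

```text
the job is handed in; nothing more can be done
None
```

I pushed both price blocks along the board with the partly closed fingers, never gripping them. I handed in at about 17.5 s of the 48 s, with the arm raised clear of everything.

| Last check | Left block | Right block |
|---|---|---|
| Overhang, scene camera, relative to the board's front face | about 24 mm | about 23 mm |
| Overhang, top camera | about 22 mm | about 22 mm |
| Angle from square | within about 1° | within about 0.5° |
| Top surface height (lying flat) | 44 mm | 44 mm |

- **Disagreement:** The cameras differ by about 2 mm on overhang, which is their calibration limit. Both readings are inside the 19–31 mm window.
- **Bystanders:** The sanding block measured the same as at the start. I did not measure the other bystanders; the arm stayed clear of them.
- **What went wrong:** The first push slid over the top of the left block without moving it. The real fingertips sat nearly 30 mm above the reported TCP. I found their true height from the camera and lowered the tool to match.

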